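# Press a tray's end panel home with a quick clamp

## Task

The end panel of the little plywood tray on the clamp board still stands off on its tight dowels. Squeeze the clamp's trigger, stroke by stroke and without crushing the thin plywood, until the clamp with its trigger let go holds the panel fully home by itself and firmly; then press the release tab so that the moving jaw springs all the way back, leaving the panel home. Work only with the trigger and the tab: do not push the panel, the moving jaw or its pad by hand, and leave the eraser, the note pad and the mouse where they are.

Things in the scene. Friction and masses are not known exactly. Their poses are not given: they have to be found in the camera images.
- clamp: Quick clamp on a dark board 430x110x12 mm fixed to the desk. Origin: on the desk near the board's middle; z up, x along the bar from grip to work. In mm: black housing x -200 to -30, y +-22, top z 58, with grip, trigger and release tab on top; beyond it stands the fixed jaw (see fence). The 53 to 71 mm between trigger and fixed jaw are free above the housing.
- trigger_front (a point): Middle of the trigger's front face (towards the work), 90 mm above the desk, at rest at x -53, y 0 of the clamp. The trigger is an upright grey bar 10 mm thick along x, 24 mm wide, z 58 to 114 mm, in front of the grip. It can be squeezed against the grip or pushed towards it.
- trigger (a joint): How far the trigger is pulled straight towards the grip (-x of the clamp), m: 0 at rest, 0.024 at its stop; it springs back. Pulling takes about 5 to 9 N while the jaw runs free, 5 N more while the panel slides, then 2 N more per mm once the panel is home, as the pad is compressed.
- pad_face (a point): Middle of the face of the black pad, 44 mm wide and 40 mm high, that the moving jaw carries on a spring of 2 N per mm and that pushes on the panel. At x 164 mm minus the jaw's travel (plus its spring's compression) in the clamp's frame, 69 mm above the desk.
- panel: Plywood end panel, 10 mm thick along the clamp's x, 90 mm wide, z 44 to 94. Origin at the fence's origin when home, further along +x by the gap still open (10 to 24 mm at first); outer face 104 mm along x from it. Moves along x only, slides under 5 N, stays where left. Cracks if the pad presses it with more than 13 N; a hold of 3 N or more with the trigger let go is firm.
- pad: The moving jaw's black pad (see pad_face). Its origin moves with the jaw's, but stays behind along the clamp's +x by as much as its spring is compressed (2 N per mm).
- tab_top (a point): Middle of the top of the release tab, a grey 28x28 mm thumb button behind the grip, 74 mm above the desk at rest.
- release (a joint): How far the release tab is pressed straight down, m: 0 at rest, 0.007 at its stop. It frees the bar once pressed by about 0.0035 and springs up again; pressing it takes about 2 N at first, 8 N at 0.006. Hold it down for a second while the jaw runs back.
- eraser: Bystander: eraser in a card sleeve, 46x21x12 mm, origin at the centre of its underside.
- sticky_notes: Bystander: pad of sticky notes, 78x78x10 mm, origin at the centre of its underside.
- mouse: Bystander: computer mouse, 104x53x38 mm, origin at the centre of its underside.
- grip_top (a point): Middle of the top of the fixed upright black grip, 118 mm above the desk at x -105, y 0 of the clamp. The grip is 20 mm thick along x and 30 mm wide. Grip and trigger together measure 62 mm along x with the trigger at rest, 38 mm with it fully pulled.
- jaw: Moving jaw: steel bar (y +-9, z 22 to 38 mm) with an upright dark plate 16x46x74 mm beyond the panel. Origin at the clamp's origin when fully open, moves along the clamp's -x by up to 72 mm. Ratchet: the jaw follows each pull, less the first 5 mm at most; let go, it slips back up to 4 mm and is held, until the tab frees it and a weak spring opens it. Bar's tail: x -210 to -282.
- fence: Fixed jaw, a dark steel plate, with the plywood tray against it; set 0 to 18 mm along the clamp's x from the clamp's origin, does not move. Origin on the desk under the jaw's grip-side face, axes as the clamp's. In mm in its own frame: jaw x 0 to 14, y +-32, top z 100; tray x 14 to 94, y +-45, top z 94, open at +x where the panel goes.

How it is judged:
By the outcome, as a careful person would: the job done as asked, in the order asked, and still so for the second after the job is handed in, with the robot touching nothing.
It also fails if it takes over 48 s, if anything falls off the work surface, if the arm or the gripper's body presses on something with over 40 N, if the wrist force passes 120 N, or if a joint passes its speed limit or range.

## Robot

A 6-joint arm with a two-finger parallel gripper is mounted at the origin on a cart in front of the work surface, level with it; the furniture and walls round the work are solid. World frame = base frame: x ahead of the robot, y to its left, z up, the work surface at z = 0. Lengths are in m, angles in degrees, forces in N, time in s.
With the tool pointing down it reaches from about 0.4 to 0.825 m from the base axis. Payload 7 kg.
Tool frame: the origin (TCP) lies between the finger pads; the fingertips stand 17 mm ahead of it and the grasp point (between the pads) lies 2 mm behind it; z points along the fingers, y is the line along which they close (so a half turn about z gives the same grasp; the last joint's range is limited). The gripper opens to 88 mm and grips with 3 to 60 N. Pads are 19 mm wide; open, the fingers measure 130 mm over their backs; the gripper's body (78 mm by 193 mm) begins 47 mm behind the grasp point.
Start: joints at [91.278, 20.546, 0.682, 0, -70.136, -16.507], TCP at [0.177, 0.651, 0.244] pointing down, gripper open.
Joint ranges: [-176.03, 176.03], [-82.01, 121.73], [-58.28, 71.71], [-173.87, 95.51], [-174.79, -0.11], [-173.66, 173.66]. Speed limits (degrees/s): [136.94, 136.94, 172.46, 180, 180, 180].

## Interface

Orientations are given as a 3x3 rotation matrix whose columns are the frame's x, y, z axes.
In Python, from plant import env gives the robot as it stands. The module is installed in compiled form; this text tells all that it offers.
- The arm moves only by the tool apply_moves, never from a script. Its argument "increments" is a list of rows, each a list of 7 numbers: the opening, from 0 (shut) to 1 (fully open), then the shift along the world's x, y, z in mm, then the turn, a rotation vector about the world's x, y, z in degrees. In form: [[hand, tx, ty, tz, ax, ay, az], ...]. A call has 1 to 12 rows; each row shifts and turns the commanded pose from where the row before left it; what a row does not reach is not made up. A row lasts 1/10 s, in which the tool goes at most 50 mm and 8.59 degrees, less where a joint would pass 70% of its speed; a pose out of reach is approached as far as the arm can. A call is refused whole if a number of a shift passes 50 or a number of a turn 8.59, either way. A call with a gripper value outside its range is refused whole. The fingers move at their own pace and stop on an object; "force" is the grip in N (left out, the last holds). Time passes only in rows, so rows that do not move let the fingers close. It gives the time, the measured TCP pose, the force, the opening and the grip force at its end, in the units of the state.
- env.get_state(): the state, without advancing time (a new reading comes with each control period).
- env.get_image(name): name is "side" or "top" or "wrist"; returns a dict with "color" (480x640x3 uint8, red, green, blue), "camera_matrix" (3x3 intrinsics, pixels), "R" (3x3) and "t" (3): a world point X has camera coordinates R X + t; the wrist camera has in their place "hand_eye" (4x4, takes a point from camera to tool coordinates, whose origin is the TCP and whose axes are the flange's). Camera axes: x right, y down, z forward; pixel columns grow to the right and rows downward; lengths in m; the calibration is good to about 2 mm. A picture is of the moment at which its call begins: read the wrist's pose just before it. There is no depth.
- env.finish_job(): hands the job in; it is judged then, once.
The state is a dict: "clock": time; "qpos": joint angles; "dq": joint speeds; "tau": joint torques, N m; "tool_pos": TCP position; "tcp_rot": TCP orientation; "wrist_force": force on the tool from outside, world axes, zero at the start; "ft_torque": the same for the moment, N m; "width": opening from 0.0 (shut) to 1.0 (fully open); "grip_force": force on a finger pad.
Only numpy, scipy, OpenCV 4.12 (cv2) and the standard library are available. Lean on these libraries where they do the work, as an engineer would, in place of code of your own. Each camera call takes 0.05 s, during which the arm holds its last target. There are 200 camera calls.

## Working session

There is one attempt and no reset: what is moved stays moved. The work goes in short steps, Python scripts to look and compute and a tool call to move; the robot and the scene stay as the last step left them, time stands still between calls to the robot, and variables do not carry over. Pictures are saved under pics/ and viewed, at most 10 in all, crops included, and the job is handed in when it is done.

Besides the shell and the picture viewer there is one more tool, called after "Emit:" by a JSON object that holds its "method" and its "body". apply_moves: Moves the arm, as the interface text tells. Its arguments: {"type":"object","properties":{"increments":{"type":"array"},"force":{"type":"number"}},"required":["increments"]}

```bash
mkdir -p pics; cat > h.py <<'E'
import numpy as np,cv2,pickle
from plant import env
def snap(n,f):
    s=env.get_state(); im=env.get_image(n); cv2.imwrite(f'pics/{f}.png',im['color'][:,:,::-1]); pickle.dump((s,im),open(f'pics/{f}.pkl','wb')); return s,im
def load(f): return pickle.load(open(f'pics/{f}.pkl','rb'))
def cam(s,im):
    if 'R' in im: return np.array(im['R']),np.array(im['t'])
    H=np.array(im['hand_eye']); Rw=np.array(s['tcp_rot']); A=Rw@H[:3,:3]; c=Rw@H[:3,3]+s['tool_pos']
    return A.T,-A.T@c
def ray(s,im,uv,z):
    R,t=cam(s,im); d=R.T@np.linalg.inv(im['camera_matrix'])@[uv[0],uv[1],1]; c=-R.T@t
    return c+d*(z-c[2])/d[2]
def proj(s,im,X):
    R,t=cam(s,im); p=np.array(im['camera_matrix'])@(R@np.array(X)+t); return p[:2]/p[2]
E
python3 - <<'E'
from h import *
s,a=snap('top','top0'); print(s['clock'],s['tcp_rot'],s['width'],s['wrist_force']); snap('side','side0')
E
```

```text
0.0 [[ 9.64846069e-01 -2.62815466e-01 -3.05547184e-04]
 [-2.62815605e-01 -9.64844638e-01 -1.66828192e-03]
 [ 1.43644729e-04  1.68993782e-03 -9.99998562e-01]] 1.0017240612821352 [0.50036204 0.00992095 0.51043365]
```

View pics/top0.png

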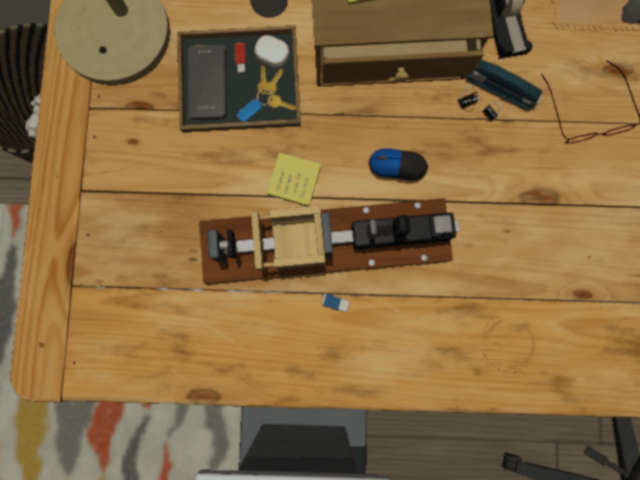

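View pics/side0.png

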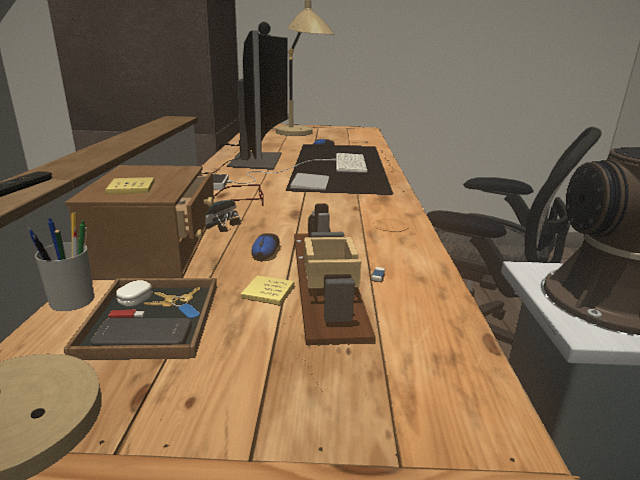

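The top view shows the clamp lying with its work end left (jaw plate at ~(213,246)) and its grip and tab right (grip ~(402,227), tab ~(442,226)). The side view looks along the clamp from the work end.

```bash
python3 - <<'E'
from h import *
s,a=load('top0')
for uv in [(200,220),(445,200),(452,262),(204,283)]: print(ray(s,a,uv,.012).round(4))
for n,uv,z in [('grip',(402,227),.118),('tab',(442,226),.074),('trig',(374,228),.114)]: print(n,ray(s,a,uv,z).round(4))
print(a['camera_matrix'], -a['R'].T@a['t'])
c=a['color'][190:290,190:470,::-1]; cv2.imwrite('pics/c0.png',cv2.resize(c,None,fx=2.8,fy=2.8,interpolation=cv2.INTER_CUBIC))
E
```

```text
[0.5696 0.176  0.012 ]
[ 0.6173 -0.2479  0.012 ]
[ 0.5092 -0.2593  0.012 ]
[0.4612 0.1626 0.012 ]
grip [ 0.5493 -0.1576  0.118 ]
tab [ 0.5604 -0.2287  0.074 ]
trig [ 0.5472 -0.1152  0.114 ]
[[547.94356468   0.         320.60859594]
 [  0.         547.94356468 236.58088697]
 [  0.           0.           1.        ]] [ 0.40784266 -0.03498572  0.94542444]
```

View pics/c0.png

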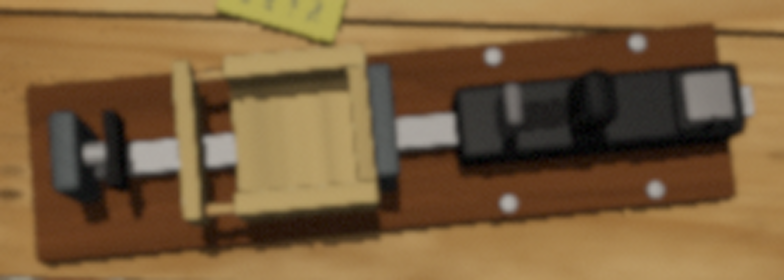

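The crop shows a grey trigger at crop (513,105), a black grip at (597,95), a light tab at (708,97), and the panel open by a gap. The clamp's x axis is about (-0.11, 0.99) in the world frame. I'll go above the trigger, with tool x lined up along the clamp.

Emit:
{"method": "apply_moves", "body": {"increments": [[0, 20, -40, 2, 0, 0, -3.8], [0, 20, -40, 2, 0, 0, -3.8], [0, 20, -40, 2, 0, 0, -3.8], [0, 20, -40, 2, 0, 0, -3.8], [0, 20, -40, 2, 0, 0, -3.8], [0, 20, -40, 2, 0, 0, -3.8], [0, 20, -40, 2, 0, 0, -3.8], [0, 20, -40, 2, 0, 0, -3.8], [0, 20, -40, 2, 0, 0, -3.8]], "force": 20}}

```text
clock: 1.0
tool_pos: [0.3576, 0.2894, 0.2616]
tcp_rot: [[0.649, -0.761, -0.0], [-0.761, -0.649, 0.0], [-0.0, -0.0, -1.0]]
wrist_force: [2.0, 0.1, -0.2]
width: 0.244
grip_force: 0.0
```

Emit:
{"method": "apply_moves", "body": {"increments": [[0, 20, -40, 2, 0, 0, -3.8], [0, 20, -40, 2, 0, 0, -3.8], [0, 20, -40, 2, 0, 0, -3.8], [0, 20, -40, 2, 0, 0, -3.8], [0, 20, -40, 2, 0, 0, -3.8], [0, 20, -40, 2, 0, 0, -3.8], [0, 20, -40, 2, 0, 0, -3.8], [0, 20, -40, 2, 0, 0, -3.8], [0, 20, -40, 2, 0, 0, -3.8], [0, 0, 0, 0, 0, 0, 0], [0, 0, 0, 0, 0, 0, 0]]}}

```text
clock: 2.1
tool_pos: [0.5371, -0.0698, 0.2787]
tcp_rot: [[0.108, -0.994, -0.002], [-0.994, -0.108, -0.0], [-0.0, 0.002, -1.0]]
wrist_force: [0.8, 0.3, -1.0]
width: 0.005
grip_force: 0.0
```

```bash
python3 - <<'E'
from h import *
s,a=snap('wrist','w1'); print(s['clock'],s['tool_pos'],s['tcp_rot'],s['width'],s['wrist_force'],a['hand_eye'],a['camera_matrix'])
E
```

```text
2.1 [ 0.53713165 -0.06984695  0.27871857] [[ 1.08436882e-01 -9.94102016e-01 -1.61988547e-03]
 [-9.94103330e-01 -1.08436911e-01 -6.97265037e-05]
 [-1.06340120e-04  1.61789447e-03 -9.99998686e-01]] 0.004713756987344337 [ 0.84095428  0.34560564 -1.03421377] [[ 2.21937631e-04 -9.62444428e-01 -2.71478680e-01  7.28379754e-02]
 [ 9.99999616e-01 -1.66477427e-05  8.76533189e-04 -6.63129693e-05]
 [-8.48133991e-04 -2.71478770e-01  9.62444054e-01 -1.39812402e-01]
 [ 0.00000000e+00  0.00000000e+00  0.00000000e+00  1.00000000e+00]] [[413.17230525   0.         324.01007432]
 [  0.         413.17230525 237.27452753]
 [  0.           0.           1.        ]]
```

View pics/w1.png

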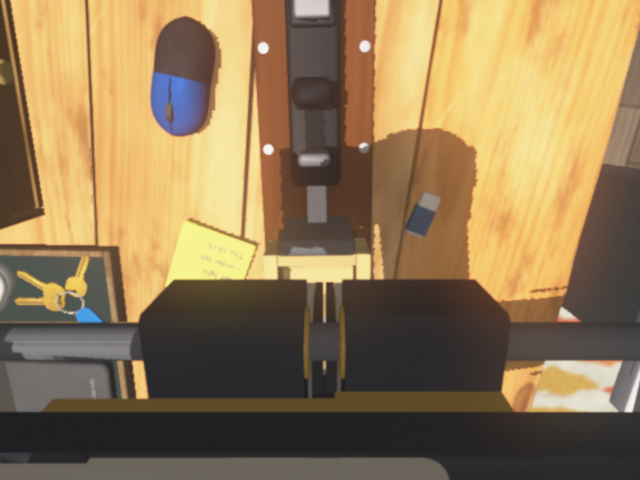

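The wrist view shows the trigger top at ~(314,158), grip at ~(314,93), housing x 290–340, housing front end at v≈185, and fixed jaw top at v≈222–250, with the eraser, notes and mouse well clear.

```bash
python3 - <<'E'
from h import *
s,a=load('w1')
P={'trigtop':((314,158),.114),'grip':((314,93),.118),'hFL':((292,185),.058),'hFR':((340,185),.058),'fenceL':((278,222),.100),'fenceR':((352,222),.100),'b1':((263,48),.015),'b2':((365,46),.015),'b3':((268,150),.015),'b4':((364,147),.015)}
for k,(u,z) in P.items(): print(k,ray(s,a,u,z).round(4))
c=a['color'][:270,230:400]
cv2.imwrite('pics/c1.png',cv2.resize(c[0:270,:,::-1],None,fx=2.2*1.8/1.8,fy=2.2,interpolation=cv2.INTER_CUBIC))
g=a['color'].mean(2); print(g[140:200,314].round().astype(int)); print(g[157,285:345].round().astype(int))
E
```

```text
trigtop [ 0.549  -0.1156  0.114 ]
grip [ 0.5534 -0.1598  0.118 ]
hFL [ 0.5664 -0.0854  0.058 ]
hFR [ 0.5246 -0.09    0.058 ]
fenceL [ 0.5724 -0.0615  0.1   ]
fenceR [ 0.5141 -0.0679  0.1   ]
b1 [ 0.6056 -0.1989  0.015 ]
b2 [ 0.5148 -0.2105  0.015 ]
b3 [ 0.5947 -0.1097  0.015 ]
b4 [ 0.5037 -0.1224  0.015 ]
[ 68  68  66  66  68  67  64  59  60  64  69  69  75  91 115 137 150 163
 175 180 175 165 155 146 133 115  83  57  51  49  49  49  49  50  49  50
  49  50  50  49  49  50  49  48  53  74 103 119 122 123 123 122 122 122
 122 122 123 123 122 123]
[ 71  70  68  69  65  63  59  58  58  56  57  57  72 100 130 150 164 174
 176 175 174 173 172 170 169 167 167 165 164 163 161 160 160 158 158 157
 157 154 152 150 146 137 125 107  81  58  48  46  46  47  46  45  46  46
  45  51  57  59  59  60]
```

View pics/c1.png

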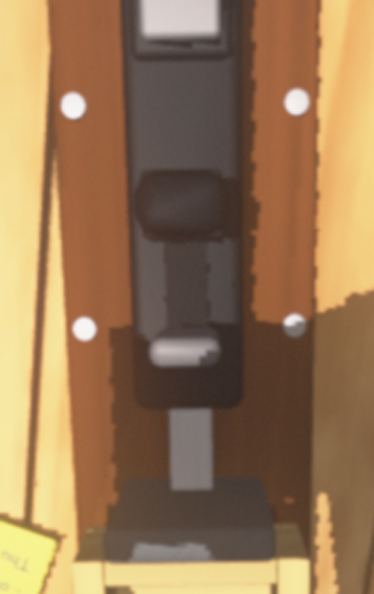

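Emit:
{"method": "apply_moves", "body": {"increments": [[0, 9, -18, 0, 0, 0, 0.4], [0, 0, 0, -40, 0, 0, 0], [0, 0, 0, -40, 0, 0, 0], [0, 0, 0, -40, 0, 0, 0], [0, 0, 0, -36, 0, 0, 0], [0, 0, 0, -20, 0, 0, 0], [0, 0, 0, -8, 0, 0, 0], [0, 0, 0, 0, 0, 0, 0], [0, 0, 0, 0, 0, 0, 0]]}}

```text
clock: 3.05
tool_pos: [0.5471, -0.0861, 0.0968]
tcp_rot: [[0.119, -0.993, 0.002], [-0.993, -0.119, 0.0], [0.0, -0.002, -1.0]]
wrist_force: [0.3, 0.6, 1.3]
width: 0.005
grip_force: 0.0
```

Emit:
{"method": "apply_moves", "body": {"increments": [[0, 0.5, -5, 0, 0, 0, 0], [0, 0.5, -5, 0, 0, 0, 0], [0, 0, 0, 0, 0, 0, 0], [0, 0, 0, 0, 0, 0, 0]]}}

```text
clock: 3.45
tool_pos: [0.5474, -0.0971, 0.0959]
tcp_rot: [[0.117, -0.993, 0.001], [-0.993, -0.117, 0.0], [-0.0, -0.001, -1.0]]
wrist_force: [-1.0, -0.3, 0.2]
width: 0.002
grip_force: 0.0
```

Emit:
{"method": "apply_moves", "body": {"increments": [[0, 0.3, -2.5, 0, 0, 0, 0], [0, 0.3, -2.5, 0, 0, 0, 0], [0, 0, 0, 0, 0, 0, 0], [0, 0, 0, 0, 0, 0, 0]]}}

```text
clock: 3.85
tool_pos: [0.5479, -0.1011, 0.0957]
tcp_rot: [[0.118, -0.993, 0.0], [-0.993, -0.118, 0.001], [-0.001, -0.0, -1.0]]
wrist_force: [-2.2, 6.8, 3.7]
width: 0.006
grip_force: 3.1
```

Emit:
{"method": "apply_moves", "body": {"increments": [[0, 0.3, -2.5, 0, 0, 0, 0], [0, 0.3, -2.5, 0, 0, 0, 0], [0, 0, 0, 0, 0, 0, 0], [0, 0, 0, 0, 0, 0, 0]]}}

```text
clock: 4.25
tool_pos: [0.5485, -0.106, 0.0957]
tcp_rot: [[0.118, -0.993, 0.0], [-0.993, -0.118, 0.001], [-0.001, -0.0, -1.0]]
wrist_force: [-1.6, 6.0, 3.4]
width: 0.006
grip_force: 3.3
```

Emit:
{"method": "apply_moves", "body": {"increments": [[0, 0.3, -2.5, 0, 0, 0, 0], [0, 0.3, -2.5, 0, 0, 0, 0], [0, 0, 0, 0, 0, 0, 0], [0, 0, 0, 0, 0, 0, 0]]}}

```text
clock: 4.65
tool_pos: [0.5491, -0.1109, 0.0957]
tcp_rot: [[0.118, -0.993, 0.0], [-0.993, -0.118, 0.001], [-0.001, -0.0, -1.0]]
wrist_force: [-1.5, 6.4, 2.9]
width: 0.003
grip_force: 3.5
```

Emit:
{"method": "apply_moves", "body": {"increments": [[0, 0.3, -2.5, 0, 0, 0, 0], [0, 0.3, -2.5, 0, 0, 0, 0], [0, 0, 0, 0, 0, 0, 0], [0, 0, 0, 0, 0, 0, 0]]}}

```text
clock: 5.05
tool_pos: [0.5497, -0.1159, 0.0957]
tcp_rot: [[0.118, -0.993, 0.0], [-0.993, -0.118, 0.001], [-0.001, -0.0, -1.0]]
wrist_force: [-2.5, 7.3, 4.2]
width: 0.004
grip_force: 3.8
```

Emit:
{"method": "apply_moves", "body": {"increments": [[0, 0.3, -3, 0, 0, 0, 0], [0, 0.4, -3, 0, 0, 0, 0], [0, 0, 0, 0, 0, 0, 0], [0, 0, 0, 0, 0, 0, 0]]}}

```text
clock: 5.45
tool_pos: [0.5505, -0.1218, 0.0958]
tcp_rot: [[0.118, -0.993, 0.0], [-0.993, -0.118, 0.001], [-0.001, -0.0, -1.0]]
wrist_force: [-1.8, 7.8, 2.7]
width: 0.006
grip_force: 3.9
```

```bash
cat > v.py <<'E'
from h import *
import sys
n=sys.argv[1]; s,a=snap('top',n)
c=a['color'][200:290,190:350,::-1]; cv2.imwrite(f'pics/{n}c.png',cv2.resize(c,None,fx=5,fy=5,interpolation=cv2.INTER_CUBIC))
E
python3 v.py t1
```

```text
(no output)
```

View pics/t1c.png

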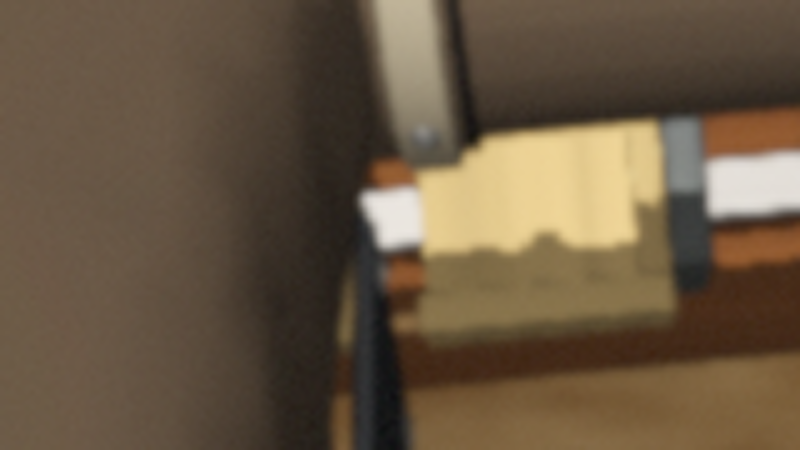

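The arm hides the jaw in the top view, so I'll rely on trigger force. The free baseline is about 6.5–8 N. Letting go and starting stroke 2.

Emit:
{"method": "apply_moves", "body": {"increments": [[0, -0.6, 6, 0, 0, 0, 0], [0, -0.7, 6, 0, 0, 0, 0], [0, -0.7, 6, 0, 0, 0, 0], [0, -0.7, 6, 0, 0, 0, 0], [0, 0, 0, 0, 0, 0, 0], [0, 0, 0, 0, 0, 0, 0], [0, 0, 0, 0, 0, 0, 0]]}}

```text
clock: 6.2
tool_pos: [0.5478, -0.0986, 0.0955]
tcp_rot: [[0.118, -0.993, 0.0], [-0.993, -0.118, 0.0], [-0.0, -0.0, -1.0]]
wrist_force: [-0.7, 4.3, 1.1]
width: 0.005
grip_force: 1.9
```

```bash
python3 - <<'E'
from h import *
s,a=snap('side','s1'); s0,a0=load('side0')
c=[i['color'][215:355,280:400,::-1] for i in (a0,a)]
cv2.imwrite('pics/s1c.png',cv2.resize(np.hstack(c),None,fx=3.3,fy=3.3,interpolation=cv2.INTER_CUBIC))
E
```

```text
(no output)
```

View pics/s1c.png

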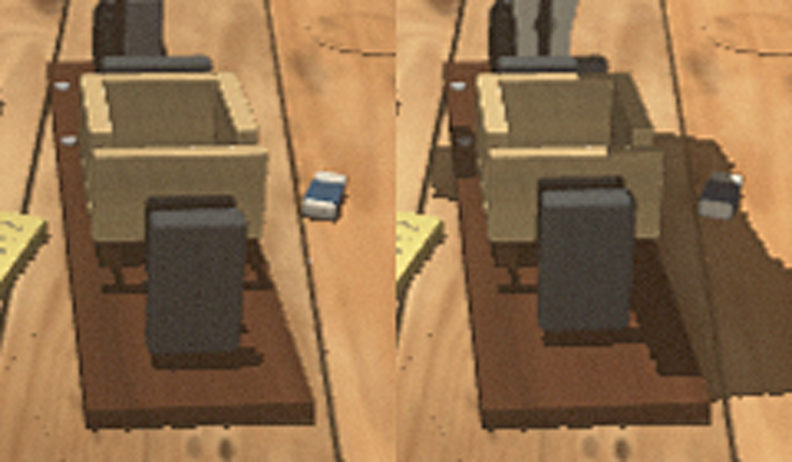

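The side crops (before and after) show the jaw plate's bottom edge moving from about (339,322) to (337,314). The trigger is still slightly pressed at 4 N, so I'll back off 4 mm more.

```bash
python3 - <<'E'
from h import *
s0,a0=load('side0'); s1,a1=load('s1')
def cl(p): 
    e=np.array([-.117,.993]); d=p[:2]-[.5423,-.058]; return (d@e*1e3).round(1), (d@[-e[1],e[0]]*1e3).round(1)
for z in (.013,.02): print(z,cl(ray(s0,a0,(339,321.7),z)),cl(ray(s1,a1,(337.3,314.4),z)))
for z in (.09,.1,.106): print(z,cl(ray(s0,a0,(340,283.8),z)),cl(ray(s1,a1,(337.3,277.1),z)))
# panel top outer edge / tray
for z,p in [(.094,(280+180/3.3,215+157/3.3))]: print('panel outer',cl(ray(s0,a0,p,z)))
print('tray rim end L',cl(ray(s0,a0,(280+100/3.3,215+133/3.3),.094)))
E
```

```text
0.013 (np.float64(188.0), np.float64(4.0)) (np.float64(165.9), np.float64(4.0))
0.02 (np.float64(198.6), np.float64(2.4)) (np.float64(176.9), np.float64(2.3))
0.09 (np.float64(199.8), np.float64(0.9)) (np.float64(177.6), np.float64(-0.6))
0.1 (np.float64(218.1), np.float64(-2.0)) (np.float64(196.5), np.float64(-3.3))
0.106 (np.float64(229.0), np.float64(-3.6)) (np.float64(207.8), np.float64(-5.0))
panel outer (np.float64(132.9), np.float64(0.2))
tray rim end L (np.float64(102.7), np.float64(-38.6))
```

Emit:
{"method": "apply_moves", "body": {"increments": [[0, -0.4, 4, 0, 0, 0, 0], [0, 0, 0, 0, 0, 0, 0], [0, 0, 0, 0, 0, 0, 0]]}}

```text
clock: 6.55
tool_pos: [0.5473, -0.0949, 0.0955]
tcp_rot: [[0.118, -0.993, -0.0], [-0.993, -0.118, -0.0], [0.0, 0.0, -1.0]]
wrist_force: [0.4, -0.3, -0.1]
width: 0.005
grip_force: 0.0
```

Jaw travel so far is about 22 mm. The pad is at x≈142, and the panel's outer face is at ≈133 with a gap of ≈20 mm. That makes stroke 2 safe at full length.

Emit:
{"method": "apply_moves", "body": {"increments": [[0, 0.3, -3, 0, 0, 0, 0], [0, 0.4, -3, 0, 0, 0, 0], [0, 0.3, -3, 0, 0, 0, 0], [0, 0.4, -3, 0, 0, 0, 0], [0, 0.3, -3, 0, 0, 0, 0], [0, 0, 0, 0, 0, 0, 0], [0, 0, 0, 0, 0, 0, 0]]}}

```text
clock: 7.25
tool_pos: [0.549, -0.1093, 0.0955]
tcp_rot: [[0.118, -0.993, 0.0], [-0.993, -0.118, 0.001], [-0.001, -0.0, -1.0]]
wrist_force: [-1.1, 6.1, 1.9]
width: 0.009
grip_force: 3.5
```

Emit:
{"method": "apply_moves", "body": {"increments": [[0, 0.3, -3, 0, 0, 0, 0], [0, 0.4, -3, 0, 0, 0, 0], [0, 0.3, -2.5, 0, 0, 0, 0], [0, 0.3, -2.3, 0, 0, 0, 0], [0, 0, 0, 0, 0, 0, 0], [0, 0, 0, 0, 0, 0, 0]]}}

```text
clock: 7.85
tool_pos: [0.5503, -0.1192, 0.0955]
tcp_rot: [[0.118, -0.993, 0.0], [-0.993, -0.118, 0.002], [-0.002, -0.0, -1.0]]
wrist_force: [-2.4, 12.8, 3.8]
width: 0.007
grip_force: 6.2
```

```bash
python3 -c "
from h import *
snap('side','s2a')"
```

Emit:
{"method": "apply_moves", "body": {"increments": [[0, -0.7, 6, 0, 0, 0, 0], [0, -0.7, 6, 0, 0, 0, 0], [0, -0.7, 6, 0, 0, 0, 0], [0, -0.7, 6, 0, 0, 0, 0], [0, -0.2, 2, 0, 0, 0, 0], [0, 0, 0, 0, 0, 0, 0], [0, 0, 0, 0, 0, 0, 0]]}}

```text
clock: 8.6
tool_pos: [0.5473, -0.0948, 0.0956]
tcp_rot: [[0.118, -0.993, -0.0], [-0.993, -0.118, -0.0], [0.0, 0.0, -1.0]]
wrist_force: [0.5, 0.8, -0.4]
width: 0.005
grip_force: 0.0
```

```bash
cat > m.py <<'E'
from h import *
def cl(p): 
    e=np.array([-.117,.993]); d=p[:2]-[.5423,-.058]; return (d@e*1e3).round(1)
def edges(g):
    # strongest edges down column strip
    d=np.diff(cv2.GaussianBlur(g,(1,3),0)); i=np.argsort(-abs(d))[:6]; return sorted((int(k),int(d[k])) for k in i)
E
python3 - <<'E'
from m import *
snap('side','s2')
ims=[load(n)[1]['color'] for n in ('s1','s2a','s2')]
for im in ims: print(im[225:325,334:341].mean((1,2)).astype(int).tolist())
cv2.imwrite('pics/s2c.png',cv2.resize(np.hstack([i[215:355,290:380,::-1] for i in ims]),None,fx=2.9,fy=2.9,interpolation=cv2.INTER_CUBIC))
E
```

```text
[171, 171, 170, 166, 164, 165, 136, 67, 57, 64, 62, 59, 80, 96, 96, 92, 91, 92, 92, 93, 95, 94, 94, 95, 94, 94, 96, 99, 98, 97, 96, 95, 92, 85, 137, 180, 200, 123, 93, 97, 95, 96, 98, 79, 55, 50, 38, 67, 96, 101, 98, 96, 75, 61, 60, 61, 59, 60, 61, 61, 59, 60, 62, 60, 61, 61, 60, 59, 60, 59, 59, 60, 57, 58, 59, 59, 60, 60, 61, 59, 59, 59, 59, 59, 58, 59, 59, 59, 60, 55, 47, 44, 46, 43, 40, 75, 81, 76, 76, 76]
[170, 171, 167, 164, 162, 166, 135, 70, 49, 61, 64, 59, 72, 74, 93, 93, 90, 90, 92, 93, 95, 94, 94, 92, 92, 96, 97, 97, 98, 96, 95, 95, 91, 83, 150, 164, 183, 115, 96, 79, 54, 49, 46, 92, 100, 98, 97, 78, 61, 60, 62, 61, 61, 60, 59, 62, 59, 61, 61, 61, 59, 60, 62, 58, 60, 58, 59, 59, 58, 60, 60, 59, 59, 60, 59, 58, 59, 59, 58, 61, 57, 59, 58, 60, 48, 44, 46, 41, 44, 61, 77, 78, 77, 77, 77, 75, 78, 76, 79, 76]
[172, 172, 170, 166, 164, 168, 135, 68, 55, 64, 63, 60, 81, 103, 100, 93, 91, 92, 92, 93, 94, 96, 94, 96, 94, 95, 96, 100, 99, 97, 97, 96, 92, 82, 167, 185, 188, 117, 96, 80, 53, 47, 36, 92, 100, 100, 99, 86, 63, 61, 63, 61, 61, 61, 60, 59, 62, 58, 61, 59, 62, 61, 60, 61, 60, 61, 60, 61, 61, 59, 59, 60, 61, 58, 60, 61, 58, 62, 59, 58, 60, 58, 60, 60, 52, 42, 45, 46, 43, 55, 76, 78, 78, 78, 77, 76, 78, 76, 78, 78]
```

View pics/s2c.png

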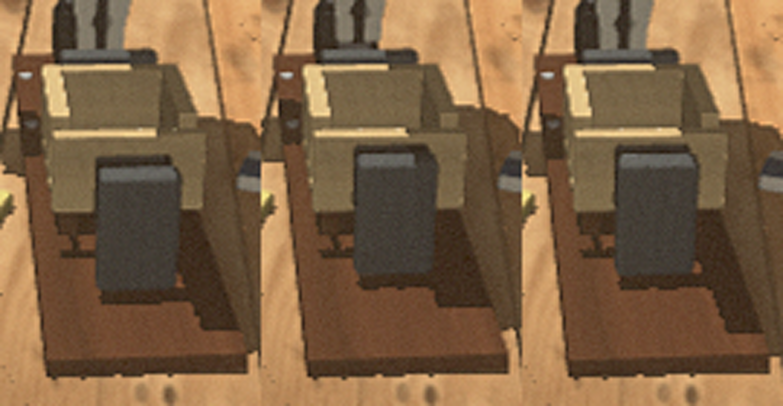

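Stroke 2 brought the pad onto the panel: trigger force rose to 13 N, which is free + 5 N. The jaw is now at about 38 mm of travel and the slip looks small. In stroke 3 I'll check the force as the panel slides.

Emit:
{"method": "apply_moves", "body": {"increments": [[0, 0.3, -3, 0, 0, 0, 0], [0, 0.4, -3, 0, 0, 0, 0], [0, 0.3, -3, 0, 0, 0, 0], [0, 0.4, -3, 0, 0, 0, 0], [0, 0.3, -2, 0, 0, 0, 0], [0, 0, 0, 0, 0, 0, 0], [0, 0, 0, 0, 0, 0, 0]]}}

```text
clock: 9.35
tool_pos: [0.5488, -0.1072, 0.0955]
tcp_rot: [[0.118, -0.993, -0.0], [-0.993, -0.118, 0.002], [-0.002, -0.0, -1.0]]
wrist_force: [-2.9, 12.0, 2.9]
width: 0.009
grip_force: 6.0
```

Emit:
{"method": "apply_moves", "body": {"increments": [[0, 0.3, -2.5, 0, 0, 0, 0], [0, 0.3, -2.5, 0, 0, 0, 0], [0, 0, 0, 0, 0, 0, 0], [0, 0, 0, 0, 0, 0, 0]]}}

```text
clock: 9.75
tool_pos: [0.5494, -0.1121, 0.0955]
tcp_rot: [[0.118, -0.993, -0.0], [-0.993, -0.118, 0.002], [-0.002, -0.0, -1.0]]
wrist_force: [-3.9, 12.4, 3.7]
width: 0.003
grip_force: 6.3
```

Emit:
{"method": "apply_moves", "body": {"increments": [[0, 0.3, -2.5, 0, 0, 0, 0], [0, 0.3, -2.5, 0, 0, 0, 0], [0, 0, 0, 0, 0, 0, 0], [0, 0, 0, 0, 0, 0, 0]]}}

```text
clock: 10.15
tool_pos: [0.5501, -0.117, 0.0955]
tcp_rot: [[0.118, -0.993, 0.0], [-0.993, -0.118, 0.002], [-0.002, -0.0, -1.0]]
wrist_force: [-2.8, 12.8, 3.0]
width: 0.008
grip_force: 6.6
```

Emit:
{"method": "apply_moves", "body": {"increments": [[0, 0.2, -1.5, 0, 0, 0, 0], [0, 0.2, -1.5, 0, 0, 0, 0], [0, 0, 0, 0, 0, 0, 0], [0, 0, 0, 0, 0, 0, 0]]}}

```text
clock: 10.55
tool_pos: [0.5504, -0.1199, 0.0955]
tcp_rot: [[0.118, -0.993, -0.0], [-0.993, -0.118, 0.002], [-0.002, -0.0, -1.0]]
wrist_force: [-3.4, 14.8, 4.8]
width: 0.006
grip_force: 7.1
```

```bash
python3 -c "
from h import *
snap('side','s3a')"
```

Emit:
{"method": "apply_moves", "body": {"increments": [[0, -0.7, 6, 0, 0, 0, 0], [0, -0.7, 6, 0, 0, 0, 0], [0, -0.7, 6, 0, 0, 0, 0], [0, -0.7, 6, 0, 0, 0, 0], [0, -0.1, 1, 0, 0, 0, 0], [0, 0, 0, 0, 0, 0, 0], [0, 0, 0, 0, 0, 0, 0]]}}

```text
clock: 11.3
tool_pos: [0.5478, -0.0968, 0.0956]
tcp_rot: [[0.118, -0.993, 0.0], [-0.993, -0.118, -0.0], [0.0, -0.0, -1.0]]
wrist_force: [0.6, -0.7, -0.5]
width: 0.003
grip_force: 0.0
```

```bash
python3 - <<'E'
from m import *
snap('side','s3')
from scipy.ndimage import gaussian_filter1d as gf
def cross(im,c0,c1,r0,r1,lvl,first=True):
    p=im[r0:r1,c0:c1].mean((1,2)); k=np.where((p[:-1]-lvl)*(p[1:]-lvl)<=0)[0]; k=k[0] if first else k[-1]
    return r0+k+(lvl-p[k])/(p[k+1]-p[k])
for n in ('side0','s1','s2a','s2','s3a','s3'):
    s,a=load(n); im=a['color']
    b=cross(im,330,345,285,330,52); 
    t=cross(im,311,322,253,268,120,False)   # panel top front edge, left part
    print(n,round(b,2),cl(ray(s,a,(337,b),.013)),'panel',round(t,2),cl(ray(s,a,(316,t),.094)))
E
```

```text
side0 321.3 186.7 panel 262.19 130.3
s1 314.35 165.8 panel 262.42 131.2
s2a 308.78 148.2 panel 261.99 129.6
s2 309.06 149.1 panel 261.98 129.5
s3a 302.82 128.6 panel 257.71 112.8
s3 303.89 132.2 panel 257.72 112.8
```

Panel top edge is now at x≈113, which is home (fence 9 + 104). Force rose to 15 N at the end, and the jaw then slipped back ≈3.6 mm, so the hold is slack. In stroke 4 I'll build up to about 11.5 N pad force in small steps.

Emit:
{"method": "apply_moves", "body": {"increments": [[0, 0.3, -3, 0, 0, 0, 0], [0, 0.3, -3, 0, 0, 0, 0], [0, 0, 0, 0, 0, 0, 0], [0, 0, 0, 0, 0, 0, 0]]}}

```text
clock: 11.75
tool_pos: [0.5483, -0.1013, 0.0955]
tcp_rot: [[0.118, -0.993, 0.0], [-0.993, -0.118, 0.002], [-0.002, -0.001, -1.0]]
wrist_force: [-2.9, 11.3, 3.1]
width: 0.002
grip_force: 5.7
```

Emit:
{"method": "apply_moves", "body": {"increments": [[0, 0.2, -1.5, 0, 0, 0, 0], [0, 0, 0, 0, 0, 0, 0], [0, 0, 0, 0, 0, 0, 0]]}}

```text
clock: 12.05
tool_pos: [0.5485, -0.1025, 0.0955]
tcp_rot: [[0.118, -0.993, 0.0], [-0.993, -0.118, 0.002], [-0.002, -0.0, -1.0]]
wrist_force: [-3.2, 12.9, 2.9]
width: 0.005
grip_force: 6.4
```

Emit:
{"method": "apply_moves", "body": {"increments": [[0, 0.2, -1.5, 0, 0, 0, 0], [0, 0, 0, 0, 0, 0, 0], [0, 0, 0, 0, 0, 0, 0]]}}

```text
clock: 12.35
tool_pos: [0.5486, -0.1036, 0.0955]
tcp_rot: [[0.118, -0.993, 0.0], [-0.993, -0.118, 0.003], [-0.003, -0.001, -1.0]]
wrist_force: [-3.4, 15.8, 3.5]
width: 0.006
grip_force: 8.1
```

Emit:
{"method": "apply_moves", "body": {"increments": [[0, 0.1, -0.8, 0, 0, 0, 0], [0, 0, 0, 0, 0, 0, 0], [0, 0, 0, 0, 0, 0, 0]]}}

```text
clock: 12.65
tool_pos: [0.5487, -0.1041, 0.0955]
tcp_rot: [[0.118, -0.993, 0.0], [-0.993, -0.118, 0.003], [-0.003, -0.001, -1.0]]
wrist_force: [-4.3, 16.8, 3.3]
width: 0.009
grip_force: 8.8
```

```bash
python3 - <<'E'
from h import *
for i in range(4):
    s,a=snap('side','s4a'); print(np.round(s['wrist_force'],2), s['wrist_force'][:2]@np.array([-.117,.993]))
print(s['tool_pos'])
E
```

```text
[-4.26 16.8   3.31] 17.182014657589846
[-4.47 16.61  4.53] 17.020351433599615
[-3.65 17.93  3.49] 18.236619117284434
[-3.86 18.48  5.16] 18.80243906514271
[ 0.54865288 -0.1041162   0.09546579]
```

Emit:
{"method": "apply_moves", "body": {"increments": [[0, -0.4, 3, 0, 0, 0, 0], [0, -0.4, 3, 0, 0, 0, 0], [0, -0.3, 3, 0, 0, 0, 0], [0, 0, 0, 0, 0, 0, 0], [0, 0, 0, 0, 0, 0, 0], [0, 0, 0, 0, 0, 0, 0]]}}

```text
clock: 13.45
tool_pos: [0.5477, -0.0977, 0.0955]
tcp_rot: [[0.118, -0.993, -0.0], [-0.993, -0.118, -0.0], [0.0, 0.0, -1.0]]
wrist_force: [-0.6, -0.7, -0.4]
width: 0.003
grip_force: 0.0
```

```bash
python3 - <<'E'
from m import *
snap('side','s4')
def cross(im,c0,c1,r0,r1,lvl,first=True):
    p=im[r0:r1,c0:c1].mean((1,2)); k=np.where((p[:-1]-lvl)*(p[1:]-lvl)<=0)[0]; k=k[0] if first else k[-1]
    return r0+k+(lvl-p[k])/(p[k+1]-p[k])
for n in ('s3a','s3','s4a','s4'):
    s,a=load(n); im=a['color']
    t=cross(im,311,322,250,268,120,False)
    print(n,[cl(ray(s,a,((c+2),cross(im,c,c+5,285,330,52)),.013)) for c in (328,333,338,343)],'panel',cl(ray(s,a,(316,t),.094)))
E
```

```text
s3a [np.float64(130.1), np.float64(128.6), np.float64(128.3), np.float64(127.7)] panel 112.8
s3 [np.float64(133.1), np.float64(131.7), np.float64(133.1), np.float64(131.9)] panel 112.8
s4a [np.float64(127.3), np.float64(127.3), np.float64(127.1), np.float64(126.5)] panel 112.9
s4 [np.float64(129.0), np.float64(128.1), np.float64(129.2), np.float64(128.7)] panel 112.9
```

The peak was about 11 N. After letting go the jaw slipped only ≈1.7 mm, leaving about 7 N of hold with the panel home. Backing off, lifting, and looking at the tab.

Emit:
{"method": "apply_moves", "body": {"increments": [[0, -0.5, 5, 0, 0, 0, 0], [0, 0, 0, 0, 0, 0, 0], [0, 0, 0, 0, 0, 0, 0], [0, 0, 0, 0, 0, 0, 0], [0, 0, 0, 20, 0, 0, 0], [0, 0, 0, 45, 0, 0, 0], [0, 0, 0, 45, 0, 0, 0], [0, 0, 0, 45, 0, 0, 0], [0, 5, -40, 0, 0, 0, 0], [0, 5, -40, 0, 0, 0, 0], [0, 0, 0, 0, 0, 0, 0], [0, 0, 0, 0, 0, 0, 0]]}}

```text
clock: 14.7
tool_pos: [0.5569, -0.1732, 0.2502]
tcp_rot: [[0.116, -0.993, -0.001], [-0.993, -0.116, 0.0], [-0.0, 0.001, -1.0]]
wrist_force: [-0.4, 0.6, 0.1]
width: 0.003
grip_force: 0.0
```

```bash
python3 - <<'E'
from h import *
s,a=snap('wrist','w2'); snap('side','s5'); print(s['tool_pos'],s['wrist_force'])
im=a['color']; p=proj(s,a,(.5627,-.2308,.074)); print(p)
h=cv2.cvtColor(im,cv2.COLOR_RGB2HSV); m=((h[...,2]>120)&(h[...,1]<50)).astype(np.uint8)
n,l,st,c=cv2.connectedComponentsWithStats(m)
for i in range(1,n):
    if st[i,4]>150: print(st[i],c[i].round(1),ray(s,a,c[i],.074).round(4))
x,y=[int(np.clip(v,100,k)) for v,k in zip(p,(540,380))]
cv2.imwrite('pics/w2c.png',cv2.resize(im[y-100:y+100,x-100:x+100,::-1],None,fx=2.5,fy=2.5))
E
```

```text
[ 0.55689605 -0.1731955   0.25020211] [-0.39791058  0.60306539  0.10427387]
[324.80848983 141.49776645]
[ 311   19   24   90 2069] [322.8  63.4] [ 0.5704 -0.2844  0.074 ]
[ 304  122   38   39 1390] [322.4 140.5] [ 0.5646 -0.2313  0.074 ]
[   8  336  129   23 2399] [ 76.1 346.7] [ 0.7546 -0.0355  0.074 ]
[567 395  37  17 367] [583.7 403.8] [ 0.305  -0.0297  0.074 ]
```

View pics/w2c.png

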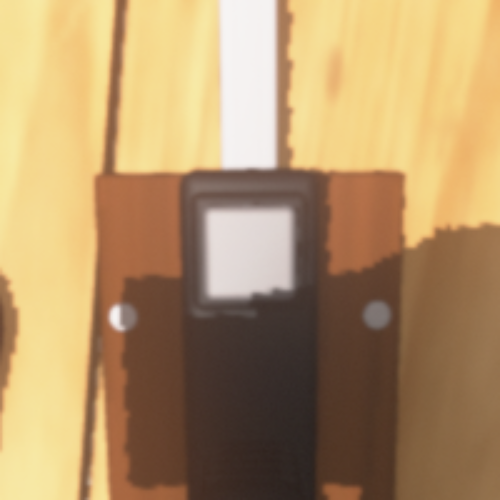

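The tab shows as a light square at crop (248,252), at world (0.564, -0.231). Moving over it and pressing down.

Emit:
{"method": "apply_moves", "body": {"increments": [[0, 4, -29, 0, 0, 0, 0], [0, 3.5, -29, 0, 0, 0, 0], [0, 0, 0, -40, 0, 0, 0], [0, 0, 0, -40, 0, 0, 0], [0, 0, 0, -40, 0, 0, 0], [0, 0, 0, -25, 0, 0, 0], [0, 0, 0, -10, 0, 0, 0], [0, 0, 0, 0, 0, 0, 0], [0, 0, 0, 0, 0, 0, 0]]}}

```text
clock: 15.7
tool_pos: [0.5658, -0.2301, 0.0969]
tcp_rot: [[0.119, -0.993, 0.002], [-0.993, -0.119, -0.001], [0.001, -0.002, -1.0]]
wrist_force: [0.3, -0.2, 0.3]
width: 0.004
grip_force: 0.0
```

Emit:
{"method": "apply_moves", "body": {"increments": [[0, 0, 0, -2, 0, 0, 0], [0, 0, 0, -2, 0, 0, 0], [0, 0, 0, 0, 0, 0, 0], [0, 0, 0, 0, 0, 0, 0]]}}

```text
clock: 16.1
tool_pos: [0.5648, -0.2304, 0.092]
tcp_rot: [[0.118, -0.993, 0.001], [-0.993, -0.118, -0.0], [0.0, -0.001, -1.0]]
wrist_force: [-0.1, 0.3, 0.4]
width: 0.006
grip_force: 0.0
```

Emit:
{"method": "apply_moves", "body": {"increments": [[0, 0, 0, -2, 0, 0, 0], [0, 0, 0, -2, 0, 0, 0], [0, 0, 0, 0, 0, 0, 0], [0, 0, 0, 0, 0, 0, 0]]}}

```text
clock: 16.5
tool_pos: [0.5651, -0.2305, 0.0879]
tcp_rot: [[0.118, -0.993, 0.001], [-0.993, -0.118, -0.0], [0.0, -0.001, -1.0]]
wrist_force: [0.3, 0.4, 3.4]
width: 0.005
grip_force: 1.3
```

Emit:
{"method": "apply_moves", "body": {"increments": [[0, 0, 0, -2, 0, 0, 0], [0, 0, 0, -1.5, 0, 0, 0], [0, 0, 0, 0, 0, 0, 0], [0, 0, 0, 0, 0, 0, 0]]}}

```text
clock: 16.9
tool_pos: [0.5651, -0.2305, 0.0845]
tcp_rot: [[0.118, -0.993, 0.001], [-0.993, -0.118, -0.0], [0.0, -0.001, -1.0]]
wrist_force: [-1.7, 0.6, 6.5]
width: 0.005
grip_force: 2.7
```

Emit:
{"method": "apply_moves", "body": {"increments": [[0, 0, 0, 0, 0, 0, 0], [0, 0, 0, 0, 0, 0, 0], [0, 0, 0, 0, 0, 0, 0], [0, 0, 0, 0, 0, 0, 0], [0, 0, 0, 0, 0, 0, 0], [0, 0, 0, 0, 0, 0, 0], [0, 0, 0, 0, 0, 0, 0], [0, 0, 0, 0, 0, 0, 0], [0, 0, 0, 0, 0, 0, 0], [0, 0, 0, 0, 0, 0, 0], [0, 0, 0, 0, 0, 0, 0], [0, 0, 0, 0, 0, 0, 0]]}}

```text
clock: 18.1
tool_pos: [0.5651, -0.2306, 0.0845]
tcp_rot: [[0.118, -0.993, 0.001], [-0.993, -0.118, -0.0], [0.001, -0.001, -1.0]]
wrist_force: [0.3, -1.2, 4.9]
width: 0.008
grip_force: 2.3
```

```bash
cat > e.py <<'E'
from m import *
import sys
snap('side',sys.argv[1])
def cross(im,c0,c1,r0,r1,lvl,first=True):
    p=im[r0:r1,c0:c1].mean((1,2)); k=np.where((p[:-1]-lvl)*(p[1:]-lvl)<=0)[0]; k=k[0] if first else k[-1]
    return r0+k+(lvl-p[k])/(p[k+1]-p[k])
for n in ('side0','s4','s5',sys.argv[1]):
    s,a=load(n); im=a['color']
    t=cross(im,311,322,250,268,120,False)
    print(n,[cl(ray(s,a,((c+2),cross(im,c,c+5,285,330,52)),.013)) for c in (333,338,343)],'panel',cl(ray(s,a,(316,t),.094)))
E
python3 e.py s6
```

```text
side0 [np.float64(186.8), np.float64(186.3), np.float64(186.8)] panel 130.3
s4 [np.float64(128.1), np.float64(129.2), np.float64(128.7)] panel 112.9
s5 [np.float64(128.3), np.float64(128.4), np.float64(128.9)] panel 112.6
s6 [np.float64(187.5), np.float64(187.6), np.float64(186.9)] panel 112.7
```

The jaw is fully back and the panel is still home. Lifting off for a final check.

Emit:
{"method": "apply_moves", "body": {"increments": [[0, 0, 0, 5, 0, 0, 0], [0, 0, 0, 20, 0, 0, 0], [0, 0, 0, 40, 0, 0, 0], [0, 0, 0, 40, 0, 0, 0], [0, 0, 0, 40, 0, 0, 0], [0, 0, 0, 0, 0, 0, 0], [0, 0, 0, 0, 0, 0, 0], [0, 0, 0, 0, 0, 0, 0], [0, 0, 0, 0, 0, 0, 0]]}}

```text
clock: 19.05
tool_pos: [0.5639, -0.2301, 0.2275]
tcp_rot: [[0.118, -0.993, -0.003], [-0.993, -0.118, 0.001], [-0.001, 0.003, -1.0]]
wrist_force: [-0.3, 0.1, 0.1]
width: 0.006
grip_force: 0.0
```

```bash
python3 e.py s7 | tail -1; python3 -c "
from plant import env
print(env.finish_job())"
```

```text
s7 [np.float64(187.7), np.float64(187.3), np.float64(187.3)] panel 112.6
the job is handed in; nothing more can be done
None
```

The job is handed in at about 19 s: four trigger strokes seated the panel, the clamp held it at an estimated 7 N with the trigger let go (peak about 11 N), and pressing the tab sent the jaw fully back with the panel still home.

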